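Stopper the exhibit flask and show the tray to the recording camera

ROBOT

A 7-joint arm with a two-finger parallel gripper is mounted at the origin on the work surface. World frame = base frame: x ahead of the robot, y to its left, z up, the work surface at z = 0. Lengths are in m, angles in rad, forces in N, time in s.
With the tool pointing down it reaches from about 0.425 to 0.925 m from the base axis. Payload 6.8 kg.
Tool frame: the origin (TCP) lies on the front face of the gripper's body, between the roots of the fingers; the fingertips stand 73 mm ahead of it and the grasp point (between the pads) lies 54 mm ahead of it (tcp_to_tips is the distance from the TCP to the fingertips, in m); z points along the fingers, x is the direction in which the jaws open and shut, and the axes are right-handed (so a half turn about z gives the same grasp; the last joint's range is limited). The gripper opens to 85 mm and grips with 20 to 120 N. Pads are 22 mm wide; open, the fingers measure 114 mm over their backs; the gripper's body (76 mm by 85 mm) begins 54 mm behind the grasp point. The pads swing forward as they close: fully open they stand 13 mm farther back than shut.
Start: joints at [-1.262, 0.477, 0.022, 1.555, -0.011, 1.109, -0.083], TCP at [0.273, 0.617, 0.304] pointing down, gripper open.
Joint ranges: [-2.96, 2.96], [-0.34, 2.1], [-1.41, 1.46], [0.24, 2.44], [-1.37, 4.51], [0.17, 1.92], [-2.96, 2.96]. Speed limits (rad/s): [2.39, 2.39, 3.14, 3.14, 3.14, 3.14, 3.14].

INTERFACE

Orientations are given as a unit quaternion [w, x, y, z].
In Python, from station import get_obs, read_camera, hand_in, look_for, silhouettes, tcp_to_tips gives the robot as it stands. The module is installed in compiled form; this text tells all that it offers.
- The arm moves only by the tool apply_moves, never from a script. Its argument "moves" is a list of rows, each a list of 3 entries, a list of its own where there are three numbers: the shift along the tool's x, y, z in units of 25 mm (1.0 is 25 mm), then the turn, a rotation vector about the tool's x, y, z in units of 10 degrees (1.0 is 10 degrees), then the gripper's target within -1 to 1 (fully open at 1, half-way at 0, shut at -1). In form: [[[dx, dy, dz], [rx, ry, rz], jaw], ...]. A call has 1 to 20 rows; each row is the pose to reach, as a shift and turn from the pose commanded when the call began, along the tool's axes at that moment; what a row does not reach only later rows make up. A row lasts 1/8 s, in which the tool goes at most 62.5 mm and 10.7 degrees, less where a joint would pass 70% of its speed; a pose out of reach is approached as far as the arm can. A call with a gripper value outside its range is refused whole. The fingers move at their own pace and stop on an object; "force" is the grip in N (left out, the last holds). Time passes only in rows, so rows that repeat a pose let the fingers close. It gives the time, the measured TCP pose, the force and the opening at its end, in the units of the state.
- get_obs(): the state, without advancing time (a new reading comes with each control period).
- read_camera(name): name is "scene" or "top" or "wrist"; returns a dict with "color" (420x560x3 uint8, red, green, blue), "mtx" (3x3 intrinsics, pixels), "eye" and "rotation" of the camera in the world; the wrist camera has in their place "hand_eye" (4x4, takes a point from camera to tool coordinates, whose origin is the TCP and whose axes are the tool frame's). Camera axes: x right, y up, looking along -z (the intrinsics and any distortion apply to the point x, -y, -z); pixel columns grow to the right and rows downward; lengths in m; the calibration is good to about 2 mm. A picture is of the moment at which its call begins: read the wrist's pose just before it. There is no depth.
- hand_in(): hands the job in, once; it reports no verdict.
Trained networks look in the newest picture that a camera, given by its name, has taken for a name from the list of things; names that differ only in an ending like _2 or _b are one class to them, and where a whole thing is asked for, a point or a joint stands for the part that bears it (a point fixed in the world has none). Each returns a list of dicts, best first, with "conf" (0 to 1); they miss things now and then, are a little off and sometimes report something else, mostly with a low value. They report only what shows in the picture. A call takes as long as a camera call. They do not tell look-alikes from the thing itself.
- look_for(camera, query): "pixel" ([row, column] in pixels, amid what is visible of it).
- silhouettes(camera, query): "mask" (420x560 bool, what is visible of it) and "pixel" ([row, column] in pixels, amid what is visible of it).
The state is a dict: "t": time; "q": joint angles; "joint_vel": joint speeds; "joint_torque": joint torques, N m; "eef_pos": TCP position; "tool_rot": TCP orientation; "contact_force": force on the tool from outside, world axes, zero at the start; "torque": the same for the moment, N m; "gripper_width": opening from 0.0 (shut) to 1.0 (fully open).
Only numpy, scipy, OpenCV 4.12 (cv2) and the standard library are available. Lean on these libraries where they do the work, as an engineer would, in place of code of your own. Each camera call takes 0.05 s, during which the arm holds its last target.

TASK

Close the amber flask on the exhibit tray with the plain stopper from the wooden block (not the one with the glass vent tube), seated fully home while the tray still stands on the table. Then lift the tray by its handle, keep it level so that the loose steel ball stays in its shallow pocket, and hold it up to the recording camera, ball end towards the camera and the ball right in front of the lens at lens height, about 15 cm away. Finish still holding the tray there, level and still; do not knock the camera or disturb the other things.

Things in the scene. Friction and masses are not known exactly. Their poses are not given: they have to be found in the camera images.
- tray: White plastic exhibit tray, 260 (its x) x 120 (its y) mm, floor 5 mm thick, lip 11 mm high, about 0.35 kg empty (0.5 kg loaded), loose on the table. Origin: centre of its underside, z up. A steel bail handle stands across its middle (see tray_grip). On the -x side at x = -80 mm is a round collar (inner radius 33.5 mm, 16 mm above the floor) with the flask standing loose in it; on the +x side at x = +90 mm is the ball pocket.
- tray_grip (a point): Centre of the tray's grey handle grip, 160 mm above the tray's underside; the grip is a level bar along the tray's y, 16 mm wide (tray x), 22 mm high, 96 mm free length between two upright steel strips. Balanced roughly about this bar. Axes as the tray's.
- pocket (a point): Centre of the ball when it sits in the middle of its pocket: tray x = +90 mm, 17.5 mm above the tray's underside. The pocket is a flat ring 18 mm inner radius with a rim only 3 mm high. Axes as the tray's.
- ball_center (a point): Centre of the loose steel ball, 25 mm diameter, 64 g; it can roll about 9 mm any way inside the pocket.
- flask: Amber glass conical flask, 64 mm base diameter, 105 mm tall, 70 g, loose in the tray's collar (stands on the tray floor). Origin: centre of its underside, z up.
- flask_rim (a point): Centre of the flask's mouth, at the rim, 105 mm above the flask's underside (110 mm above the tray's underside). Bore 25 mm diameter, 33 mm straight neck; neck 35 mm outside diameter.
- stopper: Plain dark rubber stopper, upright in one of the two holes of the wooden block, 25 g. Origin: centre of the plug's lower end, z up. Tapered plug 17 mm diameter at the foot, 23 mm at the top, 24 mm long; then a flange 32 mm diameter, 4 mm thick; then a round grip knob 22 mm diameter, 22 mm high (top 50 mm above the origin). It needs no force: it drops home by its weight.
- stopper_seat (a point): Centre of the underside of the stopper's flange, 24 mm above the stopper's origin. Seated fully home, it lies on the flask's rim.
- block: Wooden stopper block, 140 (its x) x 56 x 40 mm high, fixed. Origin: centre of its underside. Two holes 72 mm apart along its x; a stopper hangs in each with its flange on the block's top; either hole may have either stopper.
- vent_stopper: Bystander: a stopper of the same shape with a thin glass vent tube (7 mm diameter) standing 28 mm above its knob; leave it in the block. Origin: centre of the plug's lower end.
- camera: Recording camera on a table tripod, fixed, about 200 mm tall with legs reaching 100 mm out; body 42 x 112 x 70 mm. Origin: on the table under the front of the camera body, z up; it looks along its own -x.
- lens (a point): Centre of the camera lens's front glass, 160 mm above the table and 46 mm ahead of the camera's origin. Axes as the camera's: the view goes along -x.
- bottle_tall: Bystander: closed amber bottle with a cap, 62 mm diameter, 125 mm tall, loose. Origin: centre of its underside.
- jar_small: Bystander: closed clear jar with a cap, 52 mm diameter, 85 mm tall, loose. Origin: centre of its underside.
- paint_tube: Bystander: aluminium paint tube lying on the table, about 130 x 34 x 31 mm, loose. Origin: on the table under its neck end; the body lies along +x, the cap to -x.
Things that resemble listed ones, but are neither listed nor needed, are in the scene too. Leave any turquoise look-alike of the flask alone.

How it is judged:
By the outcome, as a careful person would: the job done as asked, in the order asked, and still so for the second after the job is handed in, while the arm keeps its last pose, push and grip.
It also fails if it takes over 66 s, if anything falls off the work surface, if the arm or the gripper's body presses on something with over 40 N, if the wrist force passes 120 N, or if a joint passes its speed limit or range.

## Working session

There is one attempt and no reset: what is moved stays moved. The work goes in short steps, Python scripts to look and compute and a tool call to move; the robot and the scene stay as the last step left them, time stands still between calls to the robot, and variables do not carry over. Pictures are saved under pics/ and viewed, and the job is handed in when it is done.

Besides the shell and the picture viewer there is one more tool, called after "Request:" as name(argument=value, ...) on one line, values as JSON. apply_moves: Moves the arm, as the interface text tells. Its arguments: {"type":"object","properties":{"moves":{"type":"array"},"force":{"type":"number"}},"required":["moves"]}

```bash
mkdir -p pics; cat > h.py <<'E'
import numpy as np, cv2
from station import *
def save(im,name): cv2.imwrite('pics/'+name,cv2.cvtColor(im,cv2.COLOR_RGB2BGR))
E
python3 - <<'E'
from h import *
o=get_obs(); print({k:np.round(v,4) for k,v in o.items()}, tcp_to_tips)
for c in ['scene','top','wrist']:
    r=read_camera(c); save(r['color'],c+'0.png')
    print(c,{k:np.round(v,4).tolist() for k,v in r.items() if k!='color'})
E
```

```text
{'t': np.float64(0.0), 'q': array([-1.2621,  0.4778,  0.0223,  1.5565, -0.0115,  1.1093, -0.0831]), 'joint_vel': array([ 0.001 ,  0.0011, -0.0003, -0.0003,  0.0038,  0.0002,  0.0008]), 'joint_torque': array([-0.00000e+00, -5.96448e+01,  1.60720e+00, -2.81209e+01,
        1.22000e-02,  9.30000e-03,  0.00000e+00]), 'eef_pos': array([0.2731, 0.6168, 0.3029]), 'tool_rot': array([ 6.000e-04,  8.381e-01,  5.455e-01, -7.000e-04]), 'contact_force': array([ 0.3081, -0.4872,  0.3114]), 'torque': array([ 0.0655,  0.0072, -0.0359]), 'gripper_width': np.float64(0.9961)} 0.0726
scene {'mtx': [[493.8057, 0.0, 278.9356], [0.0, 493.8057, 213.3506], [0.0, 0.0, 1.0]], 'eye': [1.0243, -0.7803, 0.8641], 'rotation': [0.873, 0.4261, 0.1119, 0.2091]}
top {'mtx': [[417.6178, 0.0, 283.2404], [0.0, 417.6178, 210.063], [0.0, 0.0, 1.0]], 'eye': [0.4863, 0.0774, 1.334], 'rotation': [0.7139, 0.0161, -0.0349, -0.6992]}
wrist {'mtx': [[302.8433, 0.0, 284.4747], [0.0, 302.8433, 210.3613], [0.0, 0.0, 1.0]], 'hand_eye': [[1.0, 0.0014, 0.0011, 0.0013], [0.0016, -0.9645, -0.2641, -0.0665], [0.0006, 0.2641, -0.9645, -0.0699], [0.0, 0.0, 0.0, 1.0]]}
```

View pics/scene0.png

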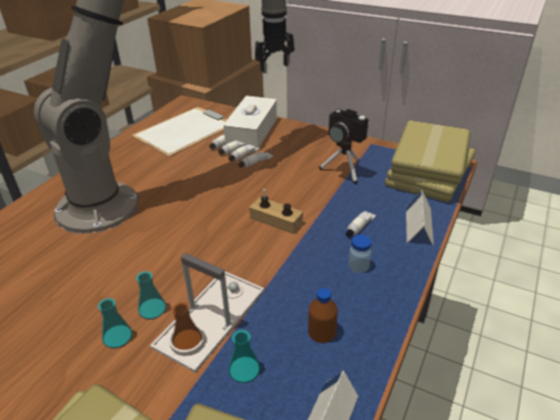

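View pics/top0.png

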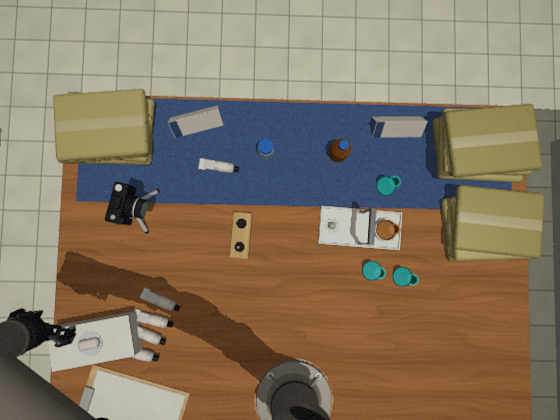

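View pics/wrist0.png

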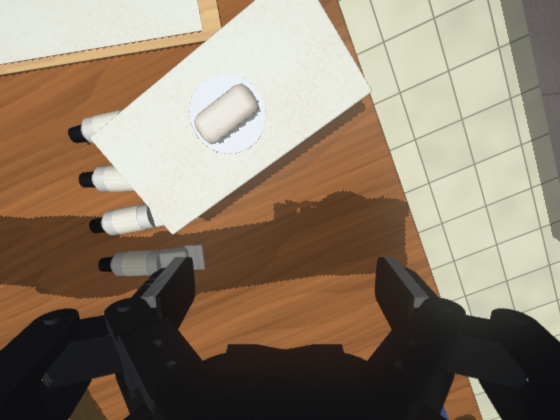

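The scene view shows the amber flask on the tray at about (325,185), with three turquoise flasks nearby. The block is at about (213,275) and the camera at (130,348). In the top view the tray is at (228,360), the block at (235,240), and the camera at (203,127), to the robot's left.

Next I'll triangulate from both views.

```bash
cat >> h.py <<'E'
from scipy.spatial.transform import Rotation as R
def quat(q): return R.from_quat([q[1],q[2],q[3],q[0]]).as_matrix()
def pose(cam,o=None):
    if 'eye' in cam:
        r=np.asarray(cam['rotation']); 
        return (quat(r) if r.size==4 else r), np.array(cam['eye'])
    H=np.array(cam['hand_eye']); Rt=quat(o['tool_rot']); return Rt@H[:3,:3], Rt@H[:3,3]+o['eef_pos']
def ray(cam,px,o=None):
    Rm,e=pose(cam,o); K=cam['mtx']
    d=np.array([(px[1]-K[0,2])/K[0,0],-(px[0]-K[1,2])/K[1,1],-1.]); d=Rm@d
    return e,d/np.linalg.norm(d)
def proj(cam,P,o=None):
    Rm,e=pose(cam,o); K=cam['mtx']; p=Rm.T@(np.asarray(P)-e)
    return np.array([K[1,2]+K[1,1]*(-p[1])/(-p[2]), K[0,2]+K[0,0]*p[0]/(-p[2])])
def onz(cam,px,z,o=None):
    e,d=ray(cam,px,o); return e+d*(z-e[2])/d[2]
def tri(rays):
    A=sum(np.eye(3)-np.outer(d,d) for e,d in rays); b=sum((np.eye(3)-np.outer(d,d))@e for e,d in rays)
    p=np.linalg.solve(A,b); return p,[round(float(np.linalg.norm((np.eye(3)-np.outer(d,d))@(p-e))),4) for e,d in rays]
E
python3 - <<'E'
from h import *
s=read_camera('scene'); t=read_camera('top'); save(s['color'][150:400,60:420].repeat(2,0).repeat(2,1)[:600],'sc_crop.png')
for n in ['stopper','vent_stopper','stopper_seat','flask','flask_rim','tray','tray_grip','pocket','ball_center','lens','camera','block','bottle_tall','jar_small','paint_tube']:
    a=look_for('scene',n); b=look_for('top',n)
    print(n,[(np.round(x['pixel']).tolist(),round(x['conf'],2)) for x in a[:4]],[(np.round(x['pixel']).tolist(),round(x['conf'],2)) for x in b[:4]])
    if a and b:
        p,r=tri([ray(s,a[0]['pixel']),ray(t,b[0]['pixel'])]); print('    ',p.round(4),r)
sv=[cv2.resize(x,None,fx=4,fy=4,interpolation=cv2.INTER_CUBIC) for x in (s['color'][180:240,240:310],t['color'][200:265,215:275])]
h=max(x.shape[0] for x in sv); sv=[cv2.copyMakeBorder(x,0,h-x.shape[0],0,5,cv2.BORDER_CONSTANT) for x in sv]
save(np.hstack(sv),'blk.png')
E
```

```text
stopper [([209.0, 287.0], 0.67)] [([223.0, 245.0], 0.47)]
     [0.539  0.1631 0.0572] [0.004, 0.004]
vent_stopper [] [([228.0, 388.0], 0.56), ([246.0, 240.0], 0.48)]
stopper_seat [([212.0, 289.0], 0.58)] [([223.0, 245.0], 0.64), ([232.0, 386.0], 0.48)]
     [0.5417 0.1638 0.0479] [0.0066, 0.0066]
flask [([299.0, 148.0], 0.95), ([328.0, 180.0], 0.78), ([362.0, 242.0], 0.73)] [([228.0, 387.0], 0.89), ([270.0, 374.0], 0.83), ([278.0, 404.0], 0.59), ([185.0, 386.0], 0.55)]
     [ 0.5009 -0.2835  0.1274] [0.0385, 0.0385]
flask_rim [([328.0, 183.0], 0.9), ([360.0, 246.0], 0.85), ([325.0, 113.0], 0.84), ([298.0, 150.0], 0.57)] [([279.0, 405.0], 0.94), ([185.0, 389.0], 0.91), ([229.0, 388.0], 0.82), ([271.0, 375.0], 0.75)]
     [ 0.439  -0.2992  0.027 ] [0.075, 0.075]
tray [([309.0, 206.0], 0.64)] [([232.0, 356.0], 0.58)]
     [ 0.5166 -0.1914  0.0073] [0.0015, 0.0015]
tray_grip [([309.0, 210.0], 0.61)] [([226.0, 352.0], 0.93)]
     [ 0.5301 -0.1829  0.0066] [0.0089, 0.0089]
pocket [([312.0, 210.0], 0.67), ([331.0, 179.0], 0.37)] [([226.0, 356.0], 0.69)]
     [ 0.5329 -0.1945  0.0062] [0.0039, 0.0039]
ball_center [([286.0, 236.0], 0.48)] []
lens [] [([207.0, 126.0], 0.62)]
camera [([130.0, 348.0], 0.89)] [([223.0, 241.0], 0.61), ([207.0, 127.0], 0.6)]
     [0.6045 0.184  0.2986] [0.0834, 0.0834]
block [([216.0, 280.0], 0.67)] [([206.0, 126.0], 0.74), ([229.0, 358.0], 0.23)]
     [ 0.4932  0.492  -0.148 ] [0.1396, 0.1396]
bottle_tall [([317.0, 321.0], 0.91)] [([154.0, 336.0], 0.74), ([222.0, 243.0], 0.51)]
     [ 0.764  -0.1189  0.0315] [0.0027, 0.0027]
jar_small [([255.0, 360.0], 0.96), ([136.0, 347.0], 0.56)] [([150.0, 269.0], 0.72)]
     [0.772  0.0951 0.0387] [0.0057, 0.0057]
paint_tube [([224.0, 356.0], 0.81), ([132.0, 349.0], 0.7)] [([164.0, 219.0], 0.73), ([148.0, 266.0], 0.33)]
     [0.719  0.2493 0.0089] [0.0066, 0.0066]
```

View pics/blk.png

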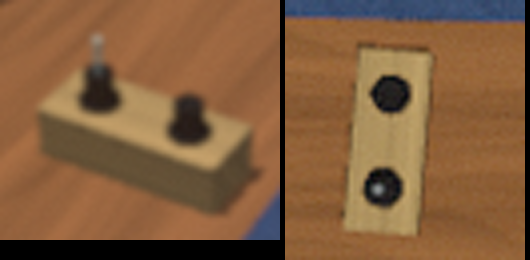

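View pics/sc_crop.png

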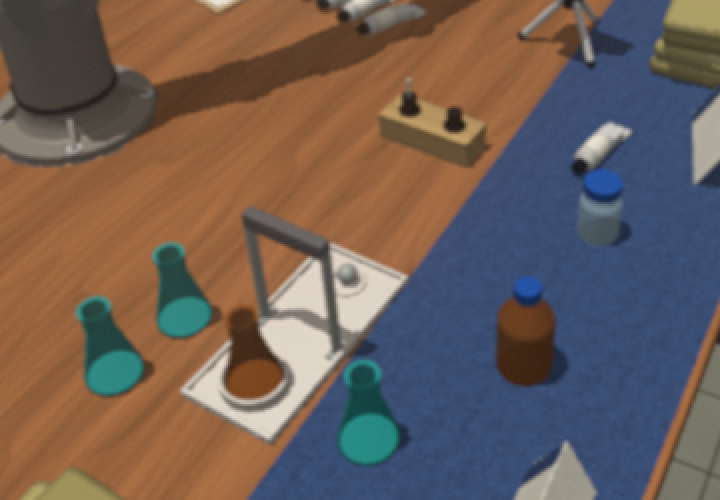

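Candidates:
- **Plain stopper:** top (223,241), scene (209,287), no tube.
- **Vent stopper:** top (246,240), scene (204,265), with the glass tube.
- **Flasks:** the amber one is on the tray at top (229,387). The turquoise ones are at (185,386), (270,374) and (278,404).

I choose the plain stopper in the far hole and the amber flask. The crop confirms both.

```bash
python3 - <<'E'
from h import *
s=read_camera('scene'); t=read_camera('top'); o=get_obs()
print('tool axes\n',quat(o['tool_rot']).round(3))
print('stopper',tri([ray(s,(207,287)),ray(t,(223.3,241.3))]))
print('vent', onz(t,(246.5,239.5),.066))
im=t['color'];
def up(im,r0,r1,c0,c1,f): return cv2.resize(im[r0:r1,c0:c1],None,fx=f,fy=f,interpolation=cv2.INTER_CUBIC)
save(up(im,195,260,310,415,7),'tt.png')
save(up(im,170,245,95,170,8),'tc.png')
save(up(s['color'],95,185,310,400,6),'scam.png')
save(up(s['color'],250,370,150,270,5),'stray.png')
E
```

```text
tool axes
 [[ 0.405  0.914 -0.   ]
 [ 0.914 -0.405  0.   ]
 [ 0.    -0.    -1.   ]]
stopper (array([0.53715846, 0.17231363, 0.05771858]), [0.0018, 0.0018])
vent [0.46518642 0.17433016 0.066     ]
```

View pics/tt.png

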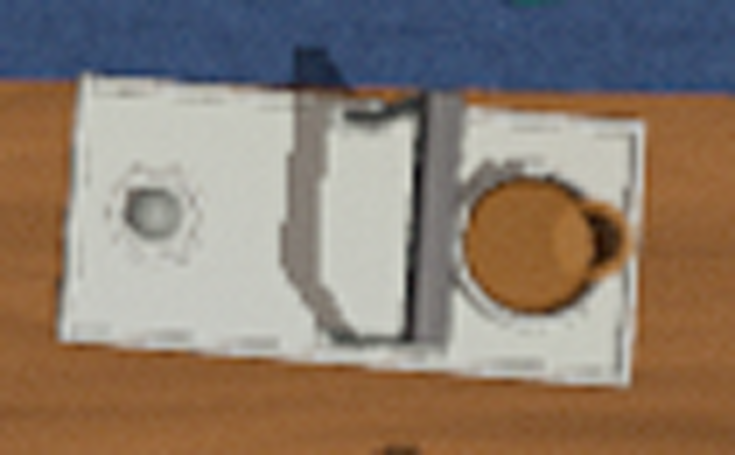

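View pics/tc.png

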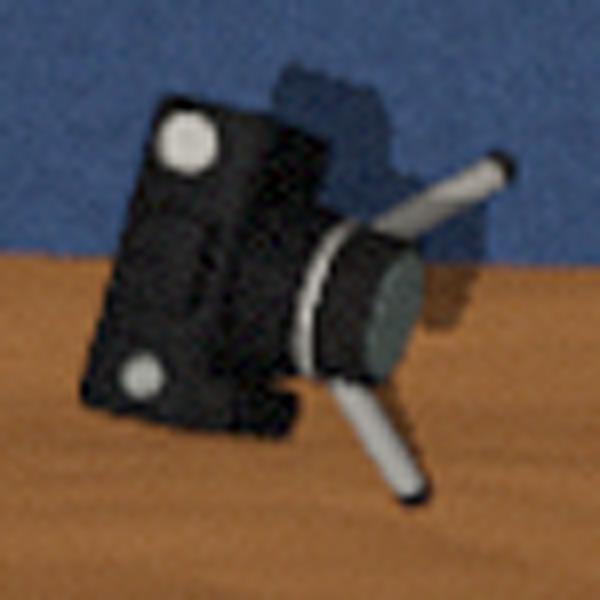

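View pics/scam.png

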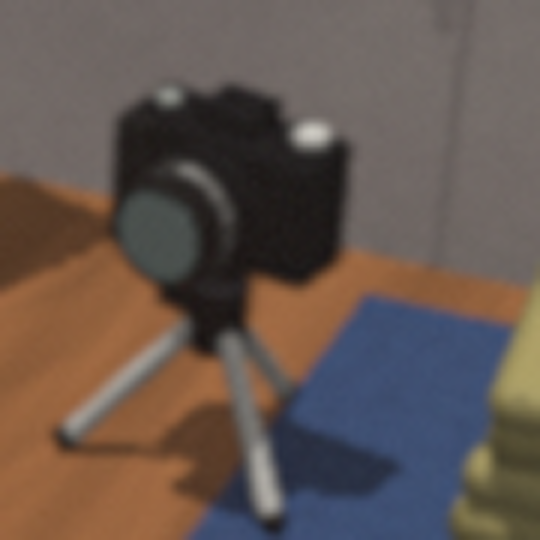

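View pics/stray.png

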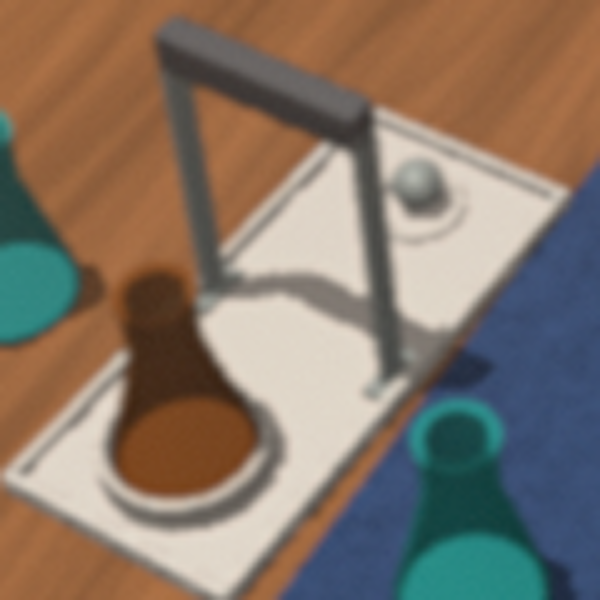

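```bash
python3 - <<'E'
from h import *
s=read_camera('scene'); t=read_camera('top')
C=[onz(t,(195+y/7-.5+.07,310+x/7-.5+.07),.011)[:2] for x,y in [(83,75),(643,120),(630,383),(60,342)]]
C=np.array(C); print(C.round(4)); print('centre',C.mean(0)); v=(C[0]+C[3]-C[1]-C[2])/2; print('len',np.linalg.norm(v),'ang',np.degrees(np.arctan2(v[1],v[0])))
w=(C[0]+C[1]-C[2]-C[3])/2; print('w',np.linalg.norm(w),np.degrees(np.arctan2(w[1],w[0])))
L,r=tri([ray(s,(94.6+235/6,309.6+158/6)),ray(t,(169.6+312/8,94.6+395/8))]); print('lens',L,r)
g,r=tri([ray(s,(249.6+80/5,149.6+265/5)),ray(t,(194.6+220/7,309.6+437/7))]); print('grip top',g,r)
f,r=tri([ray(s,(249.6+285/5,149.6+158/5)),ray(t,(194.6+237/7,309.6+605/7))]); print('rim',f,r)
# camera yaw: back edge of body in top, z~.2 : front edge? use tripod feet & body left edge
a=onz(t,(169.6+95/8,94.6+165/8),.19);b=onz(t,(169.6+400/8,94.6+85/8),.19);print('cam back edge',a,b,np.degrees(np.arctan2(*(a-b)[[1,0]])))
a=onz(t,(169.6+270/8,94.6+408/8),.16);b=onz(t,(169.6+368/8,94.6+375/8),.16)
print(np.degrees(np.arctan2(*(a-b)[[1,0]])))
for p in [(512,165),(412,492)]: print('foot',onz(t,(169.6+p[1]/8,94.6+p[0]/8),.003))
for p in [(68,437),(270,522)]: print('foot s',onz(s,(94.6+p[1]/6,309.6+p[0]/6),.003))
E
```

```text
[[ 0.6002 -0.0784]
 [ 0.5853 -0.3354]
 [ 0.4654 -0.3294]
 [ 0.4788 -0.0695]]
centre [ 0.53241856 -0.20318456]
len 0.25884768877112263 ang 86.85649173993657
w 0.1208943111968475 -3.5166232930367793
lens [0.56746767 0.43697358 0.15831672] [0.0003, 0.0003]
grip top [ 0.53300436 -0.20410358  0.1602256 ] [0.0016, 0.0016]
rim [ 0.52979478 -0.28523368  0.11549216] [0.0025, 0.0025]
cam back edge [0.63750373 0.50816884 0.19      ] [0.53280771 0.529936   0.19      ] -11.744941659072927
-16.024056668172772
foot [0.63743922 0.44072962 0.003     ]
foot [0.5068127  0.47452485 0.003     ]
foot s [0.50869418 0.47613636 0.003     ]
foot s [0.63480034 0.44684159 0.003     ]
```

```bash
cat >> h.py <<'E'
def mv(P,yaw,level=True):
    """units of shift and turn to reach TCP P with tool x at yaw (deg), tool z down"""
    o=get_obs(); Rt=quat(o['tool_rot']); c,s_=np.cos(np.radians(yaw)),np.sin(np.radians(yaw))
    G=np.array([[c,s_,0],[s_,-c,0],[0,0,-1]])
    print('t',round(float(o['t']),2),'at',o['eef_pos'].round(4),'yaw',np.degrees(np.arctan2(Rt[1,0],Rt[0,0])).round(2),'F',np.round(o['contact_force'],1),'w',round(float(o['gripper_width']),3))
    print('shift',(Rt.T@(np.array(P)-o['eef_pos'])/.025).round(3),'turn',np.degrees(R.from_matrix(Rt.T@G).as_rotvec()).round(2)/10)
E
python3 -c "
from h import *
mv([.537,.172,.26],88.4)"
```

```text
t 1.95 at [0.2733 0.6172 0.3039] yaw 66.12 F [0.2 0.5 0.1] w 1.0
shift [-12.013  16.856   1.755] turn [-0.    -0.    -2.228]
```

Request:
apply_moves(moves=[[[-12.0, 16.86, 1.75], [0, 0, -2.23], 1], [[-12.0, 16.86, 1.75], [0, 0, -2.23], 1], [[-12.0, 16.86, 1.75], [0, 0, -2.23], 1], [[-12.0, 16.86, 1.75], [0, 0, -2.23], 1], [[-12.0, 16.86, 1.75], [0, 0, -2.23], 1], [[-12.0, 16.86, 1.75], [0, 0, -2.23], 1], [[-12.0, 16.86, 1.75], [0, 0, -2.23], 1], [[-12.0, 16.86, 1.75], [0, 0, -2.23], 1], [[-12.0, 16.86, 1.75], [0, 0, -2.23], 1], [[-12.0, 16.86, 1.75], [0, 0, -2.23], 1], [[-12.0, 16.86, 1.75], [0, 0, -2.23], 1], [[-12.0, 16.86, 1.75], [0, 0, -2.23], 1]])

```text
t: 3.45
eef_pos: [0.5365, 0.1741, 0.2602]
tool_rot: [-0.0, 0.716, 0.698, 0.0]
contact_force: [-0.1, 1.1, 0.1]
gripper_width: 1.006
```

```bash
python3 - <<'E'
from h import *
o=get_obs(); w=read_camera('wrist'); save(w['color'],'w1.png'); np.savez('w1.npz',c=w['color'],p=o['eef_pos'],q=o['tool_rot'])
mv([.537,.172,.26],88.4)
print(proj(w,[.537,.172,.066],o))
for a in silhouettes('wrist','stopper'): print(a['pixel'],a['conf'],a['mask'].sum())
E
```

```text
t 3.5 at [0.5366 0.1739 0.2603] yaw 88.57 F [-0.2  0.  -0.2] w 0.997
shift [-0.076  0.018  0.011] turn [-0.    -0.003  0.017]
[204.23752759 281.07059509]
[201.7, 283.6] 0.58 845
```

View pics/w1.png

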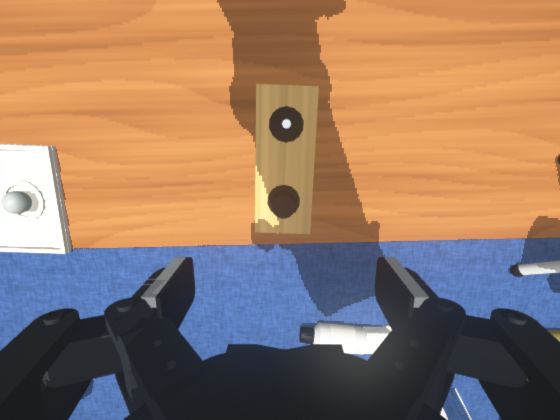

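```bash
python3 - <<'E'
from h import *
o=get_obs(); w=read_camera('wrist')
for z in (.044,.055,.066): print(z,onz(w,(201.7,283.6),z,o))
c=w['color'][180:225,255:315]; save(cv2.resize(c,None,fx=12,fy=12,interpolation=cv2.INTER_CUBIC),'w1c.png')
E
```

```text
0.044 [0.54031742 0.17359142 0.044     ]
0.055 [0.53764527 0.17369742 0.055     ]
0.066 [0.53497313 0.17380341 0.066     ]
```

View pics/w1c.png

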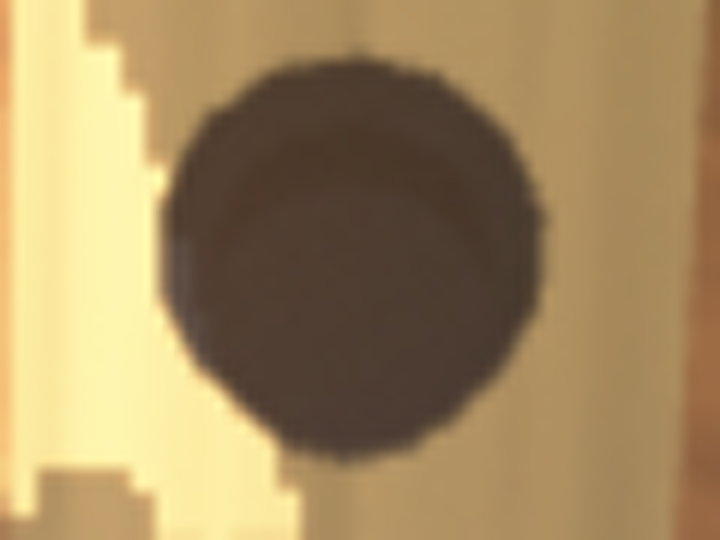

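Request:
apply_moves(moves=[[[0.05, 0.0, 1.2], [0, 0, 0], 0.2], [[0.05, 0.0, 2.4], [0, 0, 0], 0.2], [[0.05, 0.0, 2.4], [0, 0, 0], 0.2], [[0.05, 0.0, 2.4], [0, 0, 0], 0.2]])

```text
t: 4.1
eef_pos: [0.5377, 0.1739, 0.2011]
tool_rot: [0.0, 0.717, 0.697, 0.001]
contact_force: [-0.6, 0.3, 1.0]
gripper_width: 0.603
```

```bash
python3 - <<'E'
from h import *
o=get_obs(); w=read_camera('wrist'); save(w['color'],'w2.png')
a=silhouettes('wrist','stopper'); 
o1=np.load('w1.npz')
for x in a: print(x['pixel'],x['conf'],x['mask'].sum())
m=a[0]['mask']; ys,xs=np.nonzero(m); print(ys.min(),ys.max(),xs.min(),xs.max())
r2=ray(w,a[0]['pixel'],o); r1=ray(w,(201.7,283.6),{'eef_pos':o1['p'],'tool_rot':o1['q']}); print(tri([r1,r2]))
t=read_camera('top'); 
for z in (.044,.055,.066): print(z,onz(w,a[0]['pixel'],z,o))
save(cv2.resize(w['color'][150:300,200:370],None,fx=4,fy=4,interpolation=cv2.INTER_CUBIC),'w2c.png')
mv([.537,.172,.12],88.4)
E
```

```text
[220.3, 283.0] 0.79 1312
198 239 264 303
(array([0.53246175, 0.17419376, 0.07519153]), [0.0002, 0.0002])
0.044 [0.54211651 0.17352271 0.044     ]
0.055 [0.53870555 0.17367814 0.055     ]
0.066 [0.53529459 0.17383357 0.066     ]
t 4.25 at [0.538  0.1738 0.2015] yaw 88.42 F [-0.2  0.   0.1] w 0.601
shift [-0.078 -0.043  3.26 ] turn [ 0.012 -0.006  0.002]
```

View pics/w2c.png

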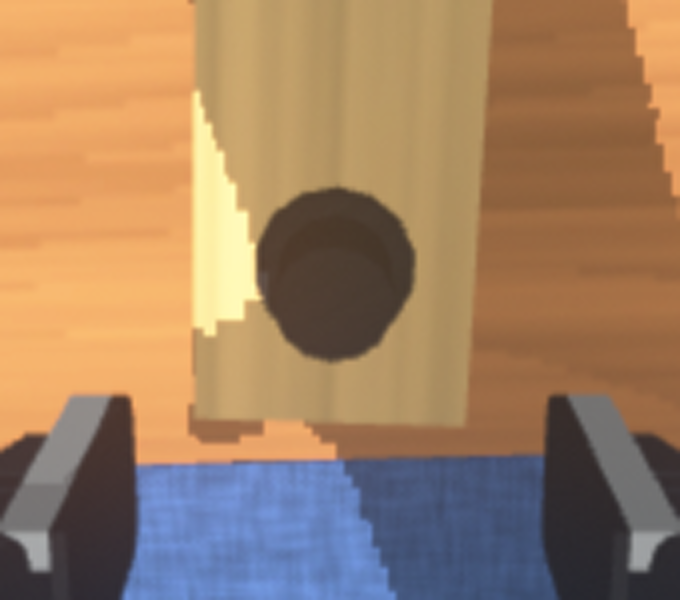

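```bash
python3 - <<'E'
from h import *
o=get_obs(); w=read_camera('wrist'); H=np.array(w['hand_eye'])
for z in (.06,.065,.07,.073,.078):
  for y in (-.011,0.011):
    P=quat(o['tool_rot'])@np.array([-.0255,y,z])+o['eef_pos']; print(z,y,proj(w,P,o).round(1))
save(cv2.resize(w['color'][220:420,140:420],None,fx=2.8,fy=2.8,interpolation=cv2.INTER_CUBIC),'w2f.png')
E
```

```text
0.06 -0.011 [251.1 227.3]
0.06 0.011 [293.6 229.6]
0.065 -0.011 [246.9 229.2]
0.065 0.011 [288.2 231.4]
0.07 -0.011 [243.1 231. ]
0.07 0.011 [283.2 233. ]
0.073 -0.011 [240.9 232. ]
0.073 0.011 [280.4 234. ]
0.078 -0.011 [237.4 233.6]
0.078 0.011 [275.9 235.5]
```

View pics/w2f.png

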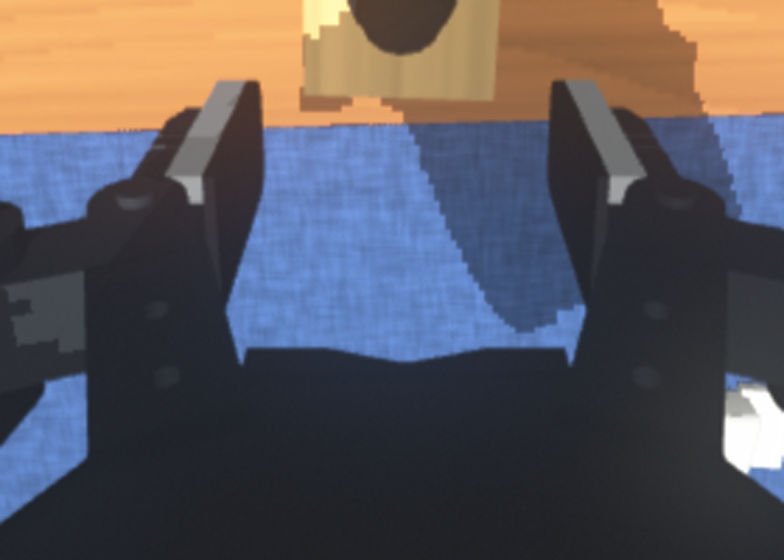

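The plain stopper is at (0.5388, 0.1737), with the flange top at about 44 mm, consistent across views. The fingertips sit as expected. I'll descend and grip the knob.

Request:
apply_moves(moves=[[[0, 0.03, 1.5], [0, 0, 0], 0.2], [[0, 0.03, 2.8], [0, 0, 0], 0.2], [[0, 0.03, 3.42], [0, 0, 0], 0.2], [[0, 0.03, 3.42], [0, 0, 0], 0.2], [[0, 0.03, 3.42], [0, 0, 0], 0.2], [[0, 0.03, 3.42], [0, 0, 0], -1], [[0, 0.03, 3.42], [0, 0, 0], -1], [[0, 0.03, 3.42], [0, 0, 0], -1], [[0, 0.03, 3.42], [0, 0, 0], -1], [[0, 0.03, 3.42], [0, 0, 0], -1], [[0, 0.03, 3.42], [0, 0, 0], -1]], force=30)

```text
t: 5.68
eef_pos: [0.5394, 0.1741, 0.1167]
tool_rot: [0.001, 0.717, 0.697, 0.002]
contact_force: [-0.7, -0.8, 9.5]
gripper_width: 0.24
```

```bash
python3 - <<'E'
from h import *
mv([.5292,-.283,.27],86.7)
w=read_camera('wrist'); save(w['color'],'w3.png')
E
```

```text
t 5.67 at [0.5394 0.1741 0.1167] yaw 88.4 F [-0.7 -0.8  9.5] w 0.24
shift [-18.277   0.122  -6.165] turn [ 0.02  -0.011  0.17 ]
```

View pics/w3.png

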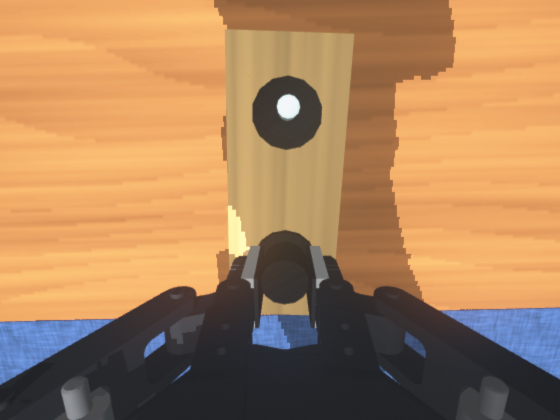

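Request:
apply_moves(moves=[[[0, 0, -1.5], [0, 0, 0], -1], [[0, 0, -3.0], [0, 0, 0], -1], [[0, 0, -5.0], [0, 0, 0], -1], [[-2.5, 0, -7.3], [0, 0, 0], -1], [[-5.0, 0, -7.3], [0, 0, 0], -1], [[-7.5, 0.05, -7.3], [0, 0, 0.1], -1], [[-10, 0.1, -7.3], [0, 0, 0.17], -1], [[-12.5, 0.12, -7.3], [0, 0, 0.17], -1], [[-15, 0.13, -7.3], [0, 0, 0.17], -1], [[-17, 0.13, -7.3], [0, 0, 0.17], -1], [[-18.3, 0.13, -7.3], [0, 0, 0.17], -1], [[-18.3, 0.13, -7.3], [0, 0, 0.17], -1], [[-18.3, 0.13, -7.3], [0, 0, 0.17], -1], [[-18.3, 0.13, -7.3], [0, 0, 0.17], -1]])

```text
t: 7.48
eef_pos: [0.5291, -0.2822, 0.2972]
tool_rot: [-0.0, 0.726, 0.688, 0.0]
contact_force: [-0.2, -0.3, -0.1]
gripper_width: 0.246
```

```bash
python3 - <<'E'
from h import *
o=get_obs(); mv([.529,-.284,.30],86.7)
w=read_camera('wrist'); save(w['color'],'w4.png')
print(proj(w,[.529,-.284,.11],o),proj(w,[.5324,-.2032,.171],o))
for a in silhouettes('wrist','flask'): print(a['pixel'],a['conf'],a['mask'].sum())
for n in ['flask_rim','stopper']:
  print(n,[(x['pixel'],x['conf']) for x in look_for('wrist',n)])
E
```

```text
t 7.47 at [ 0.5291 -0.2822  0.2972] yaw 86.87 F [-0.2 -0.3 -0.1] w 0.246
shift [-0.072 -0.001 -0.111] turn [ 0.001 -0.005  0.017]
[205.51936148 281.26500695] [226.13592959 399.06214102]
[42.2, 216.6] 0.94 4265
[189.1, 283.0] 0.86 2671
[324.4, 287.2] 0.73 1543
[342.2, 413.2] 0.73 277
[57.7, 318.0] 0.55 3786
flask_rim [([39.6, 216.3], 0.63), ([189.4, 283.4], 0.57), ([59.1, 320.0], 0.56), ([184.9, 370.6], 0.27)]
stopper [([267.2, 283.6], 0.89)]
```

View pics/w4.png

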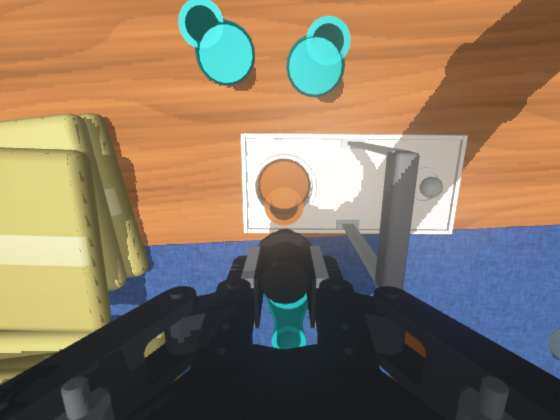

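The amber rim is at about (207,284), the handle bar at (215,397), and the ball at (187,431). A turquoise flask lies ahead at (320,288). I'll zoom in on the rim.

```bash
python3 - <<'E'
from h import *
im=cv2.imread('pics/w4.png')[145:240,235:335]; cv2.imwrite('pics/w4c.png',cv2.resize(im,None,fx=6,fy=6,interpolation=cv2.INTER_CUBIC))
E
```

```text
(no output)
```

View pics/w4c.png

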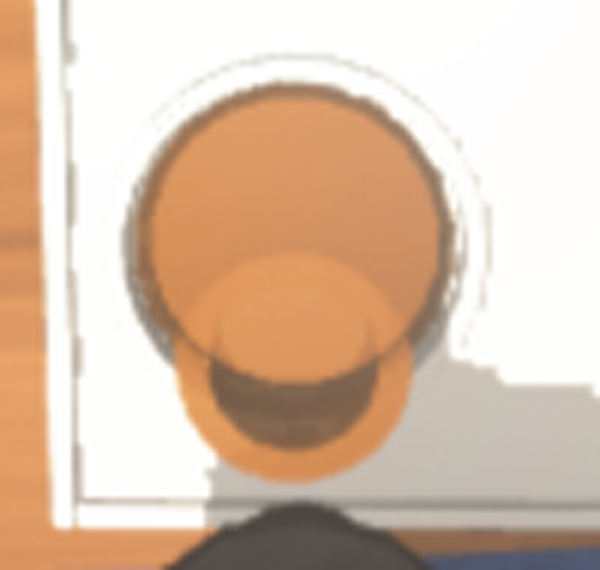

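```bash
python3 - <<'E'
from h import *
o=get_obs(); w=read_camera('wrist')
print('rim',onz(w,(205.6,283.8),.110,o),'base',onz(w,(183.8,284.1),.007,o))
oo={'eef_pos':np.zeros(3),'tool_rot':np.array([1.,0,0,0])}
e,d=ray(w,(205.6,283.8),oo); print('rim tool',e+d*((o['eef_pos'][2]-.11-e[2])/d[2]))
e,d=ray(w,(267.2,283.6),oo); print('stop tool',[(z,(e+d*((z-e[2])/d[2])).round(4)) for z in (.055,.075,.1)])
save(cv2.resize(w['color'][215:320,225:345],None,fx=6,fy=6,interpolation=cv2.INTER_CUBIC),'w4s.png')
t=read_camera('top'); s=read_camera('scene')
print(proj(t,[.5294,-.2835,.11]),proj(s,[.5294,-.2835,.11]))
save(np.hstack([cv2.resize(t['color'][195:260,350:420],None,fx=5,fy=5,interpolation=cv2.INTER_CUBIC),cv2.resize(s['color'][270:335,160:230],None,fx=5,fy=5,interpolation=cv2.INTER_CUBIC)]),'ts4.png')
E
```

```text
rim [ 0.52895953 -0.28273743  0.11      ] base [ 0.52833448 -0.28259708  0.007     ]
rim tool [2.50611861e-04 1.12424626e-05 1.87222144e-01]
stop tool [(0.055, array([ 0.0005, -0.0053,  0.055 ])), (0.075, array([0.0004, 0.0044, 0.075 ])), (0.1, array([0.0003, 0.0166, 0.1   ]))]
[227.93765654 394.36786559] [307.81828416 180.65582855]
```

View pics/w4s.png

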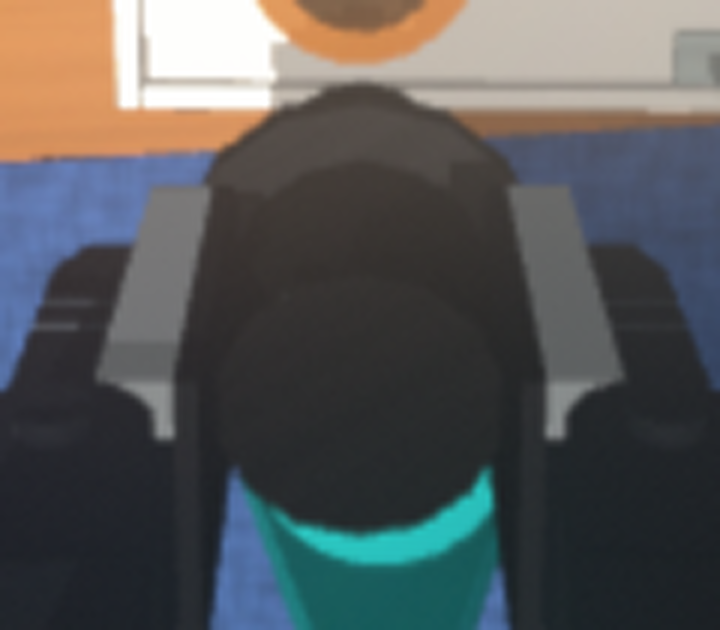

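View pics/ts4.png

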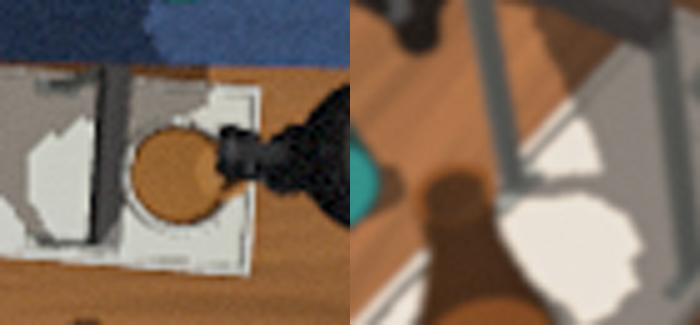

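```bash
python3 - <<'E'
from h import *
w=read_camera('wrist')
oo={'eef_pos':np.zeros(3),'tool_rot':np.array([1.,0,0,0])}
for px,z in [((214.6+393/6,224.6+360/6),.0507),((214.6+250/6,224.6+362/6),.0727)]:
  e,d=ray(w,px,oo); print((e+d*((z-e[2])/d[2])).round(4))
mv([.529,-.2827,.19],86.7)
E
```

```text
[ 0.001  -0.0012  0.0507]
[ 0.0011 -0.0028  0.0727]
t 7.88 at [ 0.5287 -0.2837  0.2972] yaw 86.74 F [-1.2  0.8 -0.6] w 0.238
shift [0.041 0.011 4.287] turn [ 0.    -0.     0.004]
```

Request:
apply_moves(moves=[[[0.06, 0.04, 1.2], [0, 0, 0], -1], [[0.06, 0.04, 2.4], [0, 0, 0], -1], [[0.06, 0.04, 2.4], [0, 0, 0], -1], [[0.06, 0.04, 2.4], [0, 0, 0], -1], [[0.06, 0.04, 2.4], [0, 0, 0], -1]])

```text
t: 8.5
eef_pos: [0.5304, -0.2829, 0.2386]
tool_rot: [0.001, 0.727, 0.687, 0.001]
contact_force: [-0.0, -1.0, -0.5]
gripper_width: 0.241
```

```bash
python3 - <<'E'
from h import *
o=get_obs(); mv([.5295,-.282,.19],86.7)
w=read_camera('wrist'); save(w['color'],'w5.png')
save(cv2.resize(w['color'][170:310,215:355],None,fx=4.2,fy=4.2,interpolation=cv2.INTER_CUBIC),'w5c.png')
print(proj(w,[.529,-.282,.11],o))
s=read_camera('scene');save(cv2.resize(s['color'][230:350,120:270],None,fx=5,fy=5,interpolation=cv2.INTER_CUBIC),'s5.png')
E
```

```text
t 8.5 at [ 0.5304 -0.2829  0.2386] yaw 86.71 F [-0.  -1.  -0.5] w 0.241
shift [ 0.037 -0.042  1.945] turn [0.014 0.004 0.001]
[224.30236546 284.57472422]
```

View pics/w5c.png

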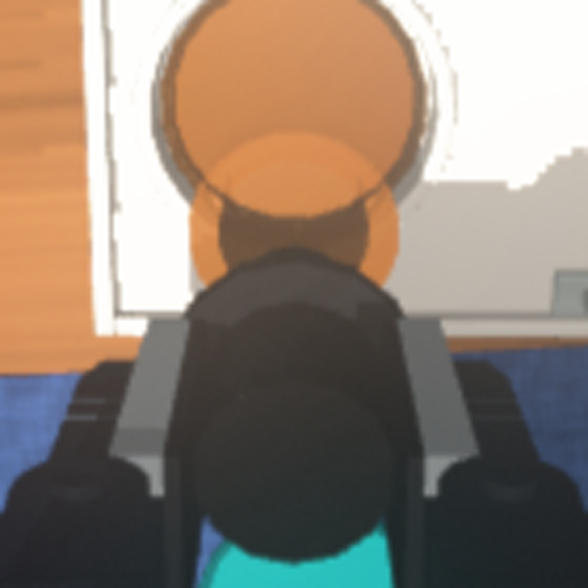

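View pics/s5.png

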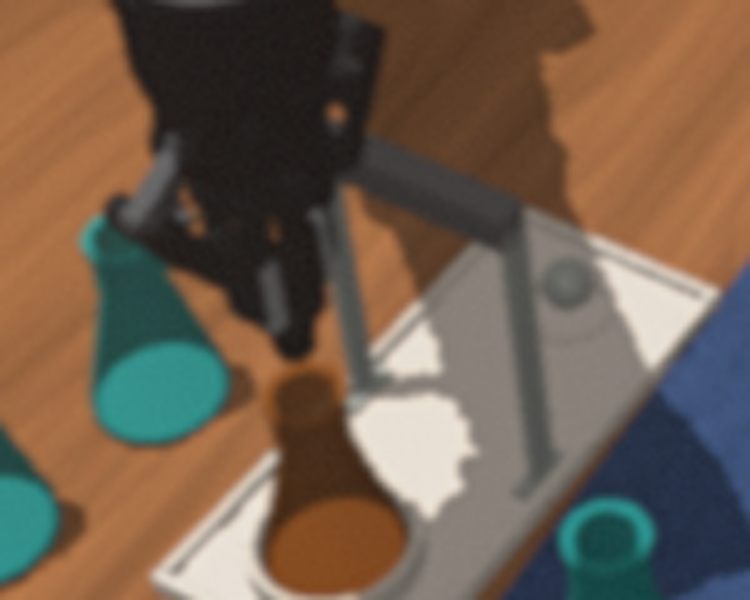

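Request:
apply_moves(moves=[[[0, 0.02, 0.5], [0, 0, 0], -1], [[0, 0.02, 0.9], [0, 0, 0], -1], [[0, 0.02, 1.2], [0, 0, 0], -1], [[0, 0.02, 1.5], [0, 0, 0], -1], [[0, 0.02, 1.75], [0, 0, 0], -1], [[0, 0.02, 1.95], [0, 0, 0], -1], [[0, 0.02, 1.95], [0, 0, 0], -1]])

```text
t: 9.48
eef_pos: [0.53, -0.2825, 0.188]
tool_rot: [-0.0, 0.727, 0.687, -0.0]
contact_force: [0.4, 0.1, -0.4]
gripper_width: 0.242
```

```bash
python3 - <<'E'
from h import *
o=get_obs(); mv([.53,-.2829,.1867],86.7)
w=read_camera('wrist'); 
save(cv2.resize(w['color'][170:310,215:355],None,fx=4.2,fy=4.2,interpolation=cv2.INTER_CUBIC),'w6c.png')
s=read_camera('scene');save(cv2.resize(s['color'][230:350,120:270],None,fx=5,fy=5,interpolation=cv2.INTER_CUBIC),'s6.png')
E
```

```text
t 9.47 at [ 0.53   -0.2825  0.188 ] yaw 86.71 F [ 0.4  0.1 -0.4] w 0.242
shift [-0.016  0.     0.053] turn [-0.004 -0.001  0.001]
```

View pics/w6c.png

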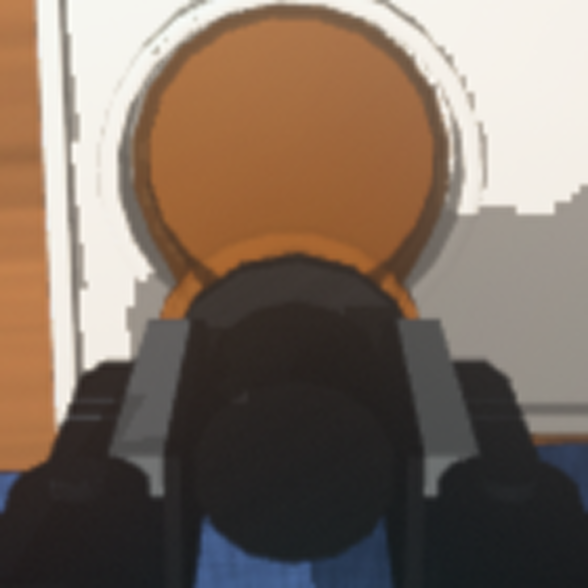

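View pics/s6.png

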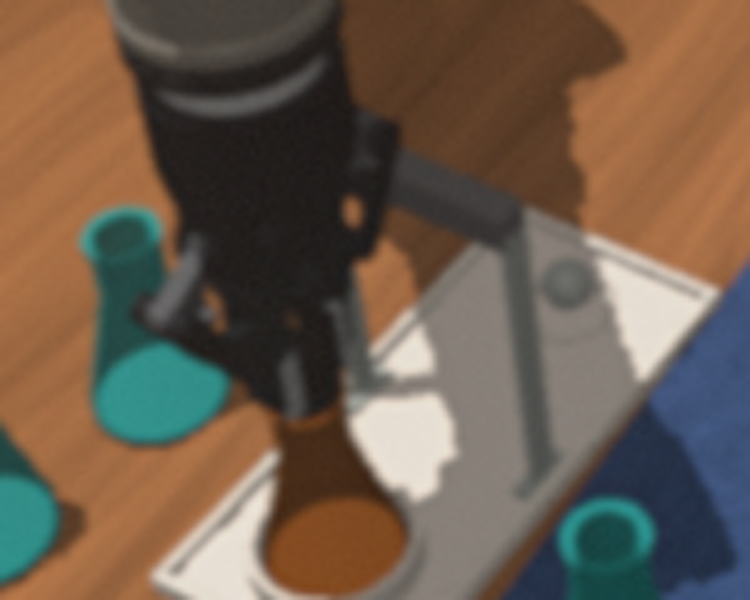

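Request:
apply_moves(moves=[[[0, 0, 0.04], [0, 0, 0], -1], [[0, 0, 0.04], [0, 0, 0], -1], [[0, 0, 0.04], [0, 0, 0], 0.0], [[0, 0, 0.04], [0, 0, 0], 0.0], [[0, 0, 0.0], [0, 0, 0], 0.0], [[0, 0, -0.4], [0, 0, 0], 0.0], [[0, 0, -1.0], [0, 0, 0], 0.0], [[0, 0, -2.5], [0, 0, 0], 0.2], [[0, 0, -4.0], [0, 0, 0], 0.4], [[0, 0, -4.0], [0, 0, 0], 0.4], [[0, 0, -4.0], [0, 0, 0], 0.4]])

```text
t: 10.95
eef_pos: [0.5301, -0.2824, 0.2888]
tool_rot: [0.0, 0.727, 0.687, 0.0]
contact_force: [-0.2, 0.5, -0.1]
gripper_width: 0.702
```

```bash
python3 - <<'E'
from h import *
o=get_obs(); mv([.5324,-.2032,.29],86.7)
w=read_camera('wrist'); save(w['color'],'w7.png'); np.savez('w7.npz',p=o['eef_pos'],q=o['tool_rot'])
s=read_camera('scene');save(cv2.resize(s['color'][250:370,130:270],None,fx=5,fy=5,interpolation=cv2.INTER_CUBIC),'s7.png')
E
```

```text
t 10.95 at [ 0.5301 -0.2824  0.2888] yaw 86.72 F [-0.2  0.5 -0.1] w 0.702
shift [ 3.167 -0.088 -0.047] turn [ 0.003 -0.     0.002]
```

View pics/w7.png

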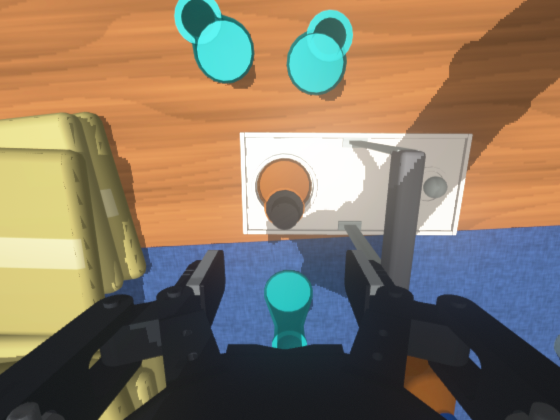

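View pics/s7.png

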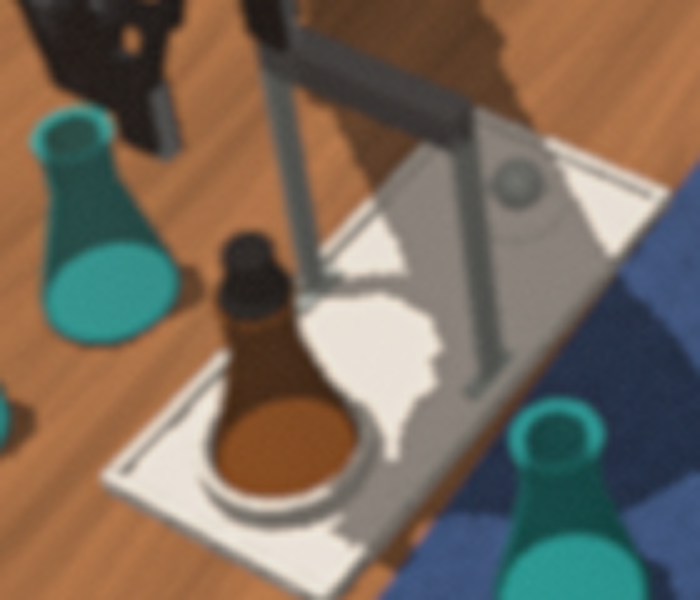

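```bash
python3 - <<'E'
from h import *
im=cv2.imread('pics/w7.png')
a=cv2.resize(im[150:250,235:325],None,fx=4,fy=4,interpolation=cv2.INTER_CUBIC); b=cv2.resize(im[125:245,380:480],None,fx=4,fy=4,interpolation=cv2.INTER_CUBIC)
a=cv2.copyMakeBorder(a,0,80,0,0,cv2.BORDER_CONSTANT); cv2.imwrite('pics/w7c.png',np.hstack([a,b]))
o=get_obs(); w=read_camera('wrist')
for P in ([.529,-.2825,.114],[.529,-.2825,.136],[.529,-.2825,.12]): print(P[2],proj(w,P,o))
G=np.array([.5324,-.2032,.171]); c=np.radians(86.7); ex=np.array([np.cos(c),np.sin(c),0]); ey=np.array([-np.sin(c),np.cos(c),0])
for i in (-1,1):
  for j in (-1,1): print(i,j,proj(w,G+ex*.008*i+ey*.048*j,o))
print('ball',proj(w,G+ex*.09-[0,0,.171-.0175],o))
E
```

```text
0.114 [209.13150436 282.86370955]
0.136 [216.58771448 282.71605551]
0.12 [211.03761468 282.82596318]
-1 -1 [295.70855541 385.78631023]
-1 1 [155.15153377 399.44211697]
1 -1 [295.68309998 408.91949808]
1 1 [155.11883164 425.73807327]
ball [186.06303044 431.97184134]
```

View pics/w7c.png

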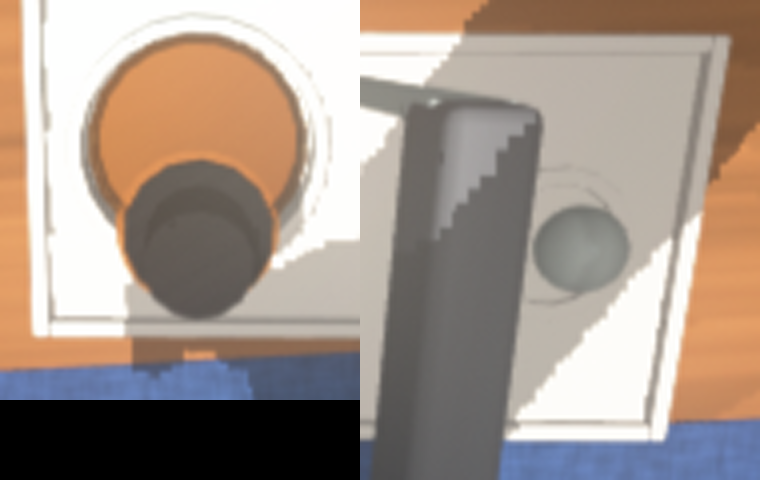

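The stopper sits concentric and upright, with its flange at about 112 mm, so it is seated. I'll move over the handle now.

Request:
apply_moves(moves=[[[1.6, -0.05, 0], [0, 0, 0], 0.3], [[3.17, -0.09, 0], [0, 0, 0], 0.3], [[3.17, -0.09, 0], [0, 0, 0], 0.3], [[3.17, -0.09, 0], [0, 0, 0], 0.3], [[3.17, -0.09, 0], [0, 0, 0], 0.3]])

```text
t: 11.72
eef_pos: [0.5321, -0.2047, 0.2882]
tool_rot: [0.0, 0.728, 0.686, -0.0]
contact_force: [-0.4, -0.5, 0.5]
gripper_width: 0.652
```

```bash
python3 - <<'E'
from h import *
o=get_obs(); mv([.5324,-.2032,.214],86.7)
w=read_camera('wrist'); save(w['color'],'w8.png')
G=np.array([.5324,-.2032,.171]); c=np.radians(86.7); ex=np.array([np.cos(c),np.sin(c),0]); ey=np.array([-np.sin(c),np.cos(c),0])
for i in (-1,1):
  for j in (0,1): print(i,j,proj(w,G+ex*.008*i+ey*.048*j,o))
print('corners',[proj(w,G+ex*.13*i+ey*.06*j-[0,0,.16],o).round(1) for i,j in((1,1),(1,-1),(-1,1),(-1,-1))])
print('ball',proj(w,G+ex*.09-[0,0,.171-.0175],o))
E
```

```text
t 11.72 at [ 0.5321 -0.2047  0.2882] yaw 86.6 F [-0.4 -0.5  0.5] w 0.652
shift [0.06  0.009 2.966] turn [-0.003  0.004 -0.01 ]
-1 0 [232.64231682 273.23391809]
-1 1 [158.48658227 272.19916659]
1 0 [232.57329524 297.71480641]
1 1 [158.39959602 298.35083964]
corners [array([133. , 402.2]), array([235. , 392.4]), array([133.8, 168.1]), array([235.6, 178.5])]
ball [187.44514483 364.02405794]
```

View pics/w8.png

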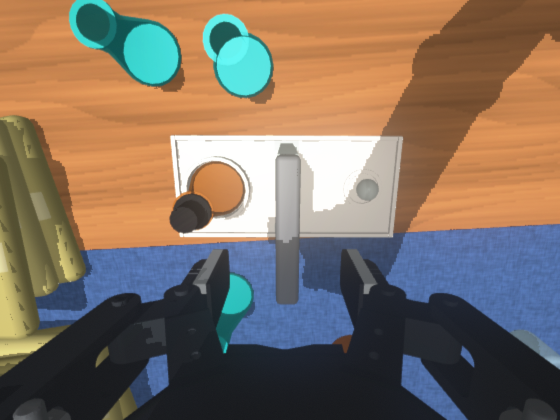

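Request:
apply_moves(moves=[[[0.1, 0.05, 1.2], [0, 0, 0], 0.3], [[0.1, 0.05, 2.4], [0, 0, 0], 0.3], [[0.1, 0.05, 2.97], [0, 0, 0], 0.3], [[0.1, 0.05, 2.97], [0, 0, 0], 0.3], [[0.1, 0.05, 2.97], [0, 0, 0], 0.3]], force=100)

```text
t: 12.4
eef_pos: [0.5345, -0.2013, 0.2152]
tool_rot: [0.001, 0.727, 0.686, 0.0]
contact_force: [-0.2, 0.1, -0.6]
gripper_width: 0.649
```

```bash
python3 - <<'E'
from h import *
mv([.5335,-.2022,.214],86.7)
w=read_camera('wrist'); save(w['color'],'w9.png')
E
```

```text
t 12.4 at [ 0.5345 -0.2013  0.2152] yaw 86.69 F [-0.2  0.1 -0.6] w 0.649
shift [-0.037 -0.038  0.047] turn [ 0.01   0.002 -0.001]
```

View pics/w9.png

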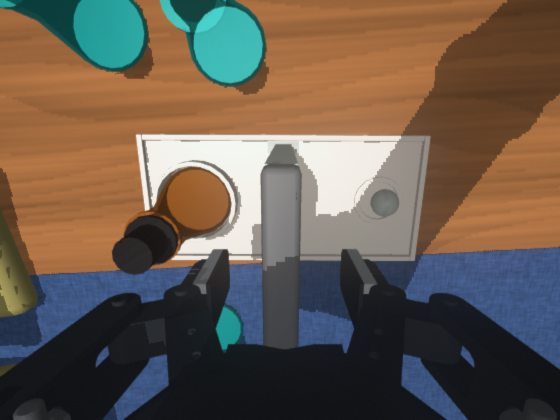

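Request:
apply_moves(moves=[[[-0.04, -0.02, 0.05], [0, 0, 0], 0.3], [[-0.04, -0.02, 0.05], [0, 0, 0], -0.2], [[-0.04, -0.02, 0.05], [0, 0, 0], -0.5], [[-0.04, -0.02, 0.05], [0, 0, 0], -0.8], [[-0.04, -0.02, 0.05], [0, 0, 0], -1], [[-0.04, -0.02, 0.05], [0, 0, 0], -1], [[-0.04, -0.02, 0.05], [0, 0, 0], -1], [[-0.04, -0.02, 0.05], [0, 0, 0], -1], [[-0.04, -0.02, 0.05], [0, 0, 0], -1]], force=60)

```text
t: 13.58
eef_pos: [0.5334, -0.2023, 0.2131]
tool_rot: [0.0, 0.727, 0.686, -0.0]
contact_force: [-0.1, -4.5, 2.9]
gripper_width: 0.178
```

Request:
apply_moves(moves=[[[0, 0, 0], [0, 0, 0], -1], [[0, 0, -0.05], [0, 0, 0], -1], [[0, 0, -0.12], [0, 0, 0], -1], [[0, 0, -0.22], [0, 0, 0], -1], [[0, 0, -0.35], [0, 0, 0], -1], [[0, 0, -0.5], [0, 0, 0], -1], [[0, 0, -0.7], [0, 0, 0], -1], [[0, 0, -0.9], [0, 0, 0], -1], [[0, 0, -1.05], [0, 0, 0], -1], [[0, 0, -1.15], [0, 0, 0], -1], [[0, 0, -1.2], [0, 0, 0], -1], [[0, 0, -1.2], [0, 0, 0], -1]], force=100)

```text
t: 15.08
eef_pos: [0.5333, -0.2018, 0.2429]
tool_rot: [-0.0, 0.727, 0.687, -0.0]
contact_force: [-0.3, 0.6, -5.6]
gripper_width: 0.168
```

```bash
python3 - <<'E'
from h import *
o=get_obs(); mv([.5335,-.2022,.3577],86.7); print(o['torque'])
w=read_camera('wrist'); save(w['color'],'w10.png')
s=read_camera('scene');save(cv2.resize(s['color'][200:390,100:320],None,fx=3.1,fy=3.1,interpolation=cv2.INTER_CUBIC),'s10.png')
E
```

```text
t 15.07 at [ 0.5333 -0.2018  0.2429] yaw 86.72 F [-0.3  0.6 -5.6] w 0.168
shift [-0.016  0.008 -4.593] turn [-0.001 -0.     0.002]
[ 0.06132498 -0.01581929 -0.02412838]
```

View pics/w10.png

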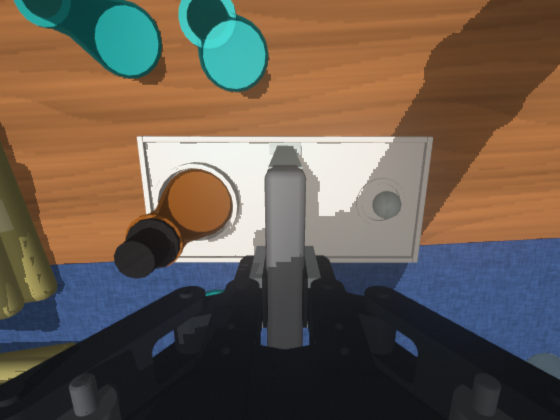

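View pics/s10.png

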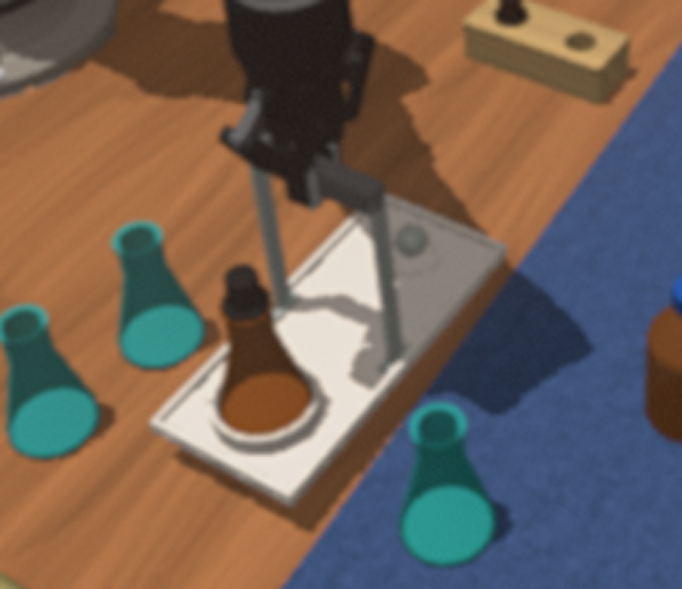

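Tray lifted level, ball in its pocket, stopper still seated. Before carrying it over, I'll pin down the camera's heading with model overlays.

```bash
cat > ov.py <<'E'
from h import *
def overlay(c,im,L,yaw,r0,r1,c0,c1,f):
    im=cv2.resize(im[r0:r1,c0:c1],None,fx=f,fy=f,interpolation=cv2.INTER_CUBIC).copy()
    a=np.radians(yaw); ex=np.array([np.cos(a),np.sin(a),0]); ey=np.array([-np.sin(a),np.cos(a),0]); O=np.array([L[0],L[1],0])+ex*.046
    def q(x,y,z):
        p=proj(c,O+ex*x+ey*y+np.array([0,0,z])); return (int((p[1]-c0+.5)*f),int((p[0]-r0+.5)*f))
    for z in (L[2]-.035,L[2]+.035):
        cv2.polylines(im,[np.array([q(0,-.056,z),q(.042,-.056,z),q(.042,.056,z),q(0,.056,z)])],True,(255,0,0),1)
    t=np.linspace(0,2*np.pi,40)
    for x in (-.046,-.01): cv2.polylines(im,[np.array([q(x,.026*np.cos(u),L[2]+.026*np.sin(u)) for u in t])],True,(255,255,0),1)
    cv2.line(im,q(-.046,0,L[2]),q(0,0,L[2]),(0,255,0),1)
    return im
E
python3 - <<'E'
from ov import *
s=read_camera('scene'); t=read_camera('top'); np.savez('st.npz',s=s['color'],t=t['color'])
for y in (75,77,79):
    a=overlay(t,t['color'],[.5675,.437,.1585],y,170,245,95,170,5); b=overlay(s,s['color'],[.5675,.437,.1585],y,95,170,315,390,5)
    save(np.hstack([a,b]),f'ov{y}.png')
E
```

```text
(no output)
```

View pics/ov75.png

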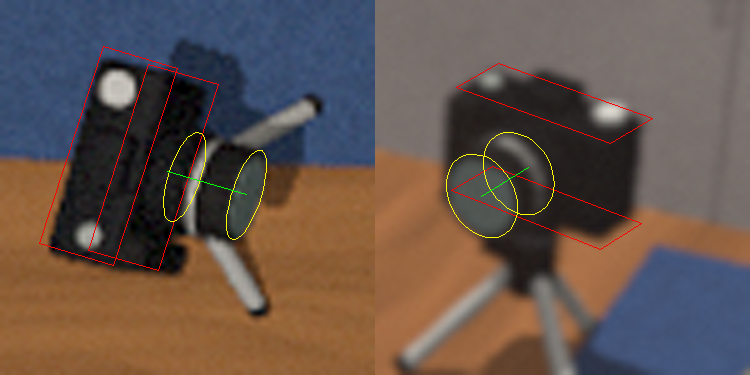

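View pics/ov79.png

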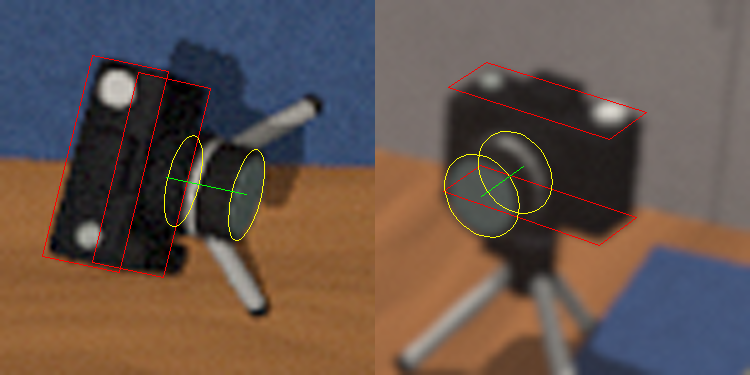

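Request:
apply_moves(moves=[[[0, 0, -0.15], [0, 0, 0], -1], [[0, 0, -0.45], [0, 0, 0], -1], [[0, 0, -0.9], [0, 0, 0], -1], [[0, 0, -1.4], [0, 0, 0], -1], [[0, 0, -1.9], [0, 0, 0], -1], [[0, 0, -2.4], [0, 0, 0], -1], [[0, 0, -2.9], [0, 0, 0], -1], [[0, 0, -3.4], [0, 0, 0], -1], [[0, 0, -3.85], [0, 0, 0], -1], [[0, 0, -4.2], [0, 0, 0], -1], [[0, 0, -4.4], [0, 0, 0], -1], [[0, 0, -4.49], [0, 0, 0], -1], [[0, 0, -4.49], [0, 0, 0], -1], [[0, 0, -4.49], [0, 0, 0], -1]])

```text
t: 17.02
eef_pos: [0.5332, -0.2017, 0.3547]
tool_rot: [-0.0, 0.727, 0.687, -0.0]
contact_force: [-0.0, 0.1, -5.1]
gripper_width: 0.167
```

```bash
python3 - <<'E'
from h import *
mv([.5135,.2031,.355],77)
w=read_camera('wrist'); save(w['color'],'w11.png')
E
```

```text
t 17.02 at [ 0.5332 -0.2017  0.3547] yaw 86.72 F [-0.   0.1 -5.1] w 0.167
shift [ 1.6122e+01 -1.7120e+00 -7.0000e-03] turn [-0.005 -0.     0.972]
```

View pics/w11.png

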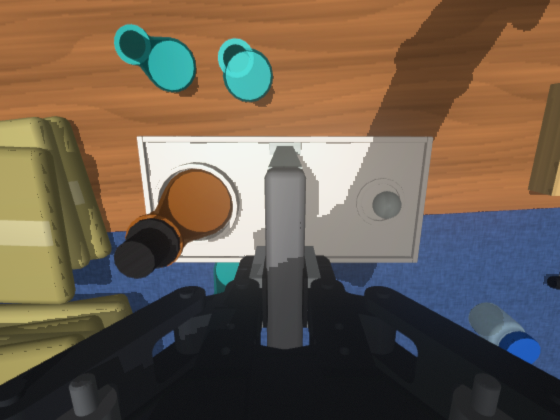

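Request:
apply_moves(moves=[[[0.1, -0.01, 0], [0, 0, 0.006], -1], [[0.3, -0.03, 0], [0, 0, 0.018], -1], [[0.65, -0.07, 0], [0, 0, 0.04], -1], [[1.15, -0.12, 0], [0, 0, 0.07], -1], [[1.75, -0.19, 0], [0, 0, 0.105], -1], [[2.4, -0.25, 0], [0, 0, 0.145], -1], [[3.1, -0.33, 0], [0, 0, 0.185], -1], [[3.8, -0.4, 0], [0, 0, 0.23], -1], [[4.5, -0.48, 0], [0, 0, 0.27], -1], [[5.2, -0.55, 0], [0, 0, 0.31], -1], [[5.85, -0.62, 0], [0, 0, 0.35], -1], [[6.45, -0.68, 0], [0, 0, 0.39], -1], [[6.95, -0.74, 0], [0, 0, 0.42], -1], [[7.35, -0.78, 0], [0, 0, 0.44], -1], [[7.65, -0.81, 0], [0, 0, 0.46], -1], [[7.85, -0.83, 0], [0, 0, 0.47], -1], [[7.95, -0.84, 0], [0, 0, 0.48], -1], [[8.0, -0.85, 0], [0, 0, 0.48], -1], [[8.0, -0.85, 0], [0, 0, 0.48], -1]])

```text
t: 19.45
eef_pos: [0.5236, -0.0011, 0.3551]
tool_rot: [0.0, 0.755, 0.655, -0.0]
contact_force: [0.3, -1.2, -3.8]
gripper_width: 0.168
```

```bash
python3 - <<'E'
from h import *
mv([.5135,.2031,.355],77)
w=read_camera('wrist'); save(w['color'],'w12.png')
for z in [0]:
  print([ (x['pixel'],x['conf']) for x in look_for('wrist','lens')])
E
```

```text
t 19.45 at [ 0.5236 -0.0011  0.3551] yaw 81.9 F [ 0.3 -1.2 -3.8] w 0.168
shift [ 8.031e+00 -1.550e+00  5.000e-03] turn [0.   0.   0.49]
[]
```

View pics/w12.png

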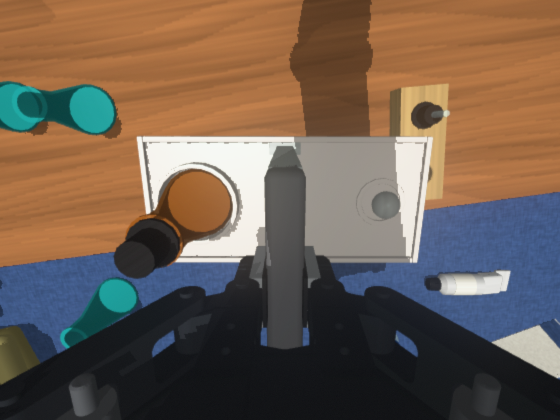

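Request:
apply_moves(moves=[[[0.1, -0.02, 0], [0, 0, 0.006], -1], [[0.3, -0.06, 0], [0, 0, 0.018], -1], [[0.65, -0.13, 0], [0, 0, 0.04], -1], [[1.15, -0.22, 0], [0, 0, 0.07], -1], [[1.75, -0.34, 0], [0, 0, 0.105], -1], [[2.4, -0.46, 0], [0, 0, 0.145], -1], [[3.1, -0.6, 0], [0, 0, 0.185], -1], [[3.8, -0.73, 0], [0, 0, 0.23], -1], [[4.5, -0.87, 0], [0, 0, 0.27], -1], [[5.2, -1.0, 0], [0, 0, 0.31], -1], [[5.85, -1.13, 0], [0, 0, 0.35], -1], [[6.45, -1.24, 0], [0, 0, 0.39], -1], [[6.95, -1.34, 0], [0, 0, 0.42], -1], [[7.35, -1.42, 0], [0, 0, 0.45], -1], [[7.65, -1.48, 0], [0, 0, 0.47], -1], [[7.85, -1.52, 0], [0, 0, 0.48], -1], [[7.97, -1.54, 0], [0, 0, 0.49], -1], [[8.03, -1.55, 0], [0, 0, 0.49], -1], [[8.03, -1.55, 0], [0, 0, 0.49], -1], [[8.03, -1.55, 0], [0, 0, 0.49], -1]])

```text
t: 22.05
eef_pos: [0.5135, 0.203, 0.3552]
tool_rot: [0.0, 0.783, 0.622, -0.0]
contact_force: [0.5, 0.3, -5.2]
gripper_width: 0.171
```

```bash
python3 - <<'E'
from h import *
mv([.5135,.2031,.355],77)
w=read_camera('wrist'); save(w['color'],'w13.png'); s=read_camera('scene'); t=read_camera('top')
save(cv2.resize(s['color'][60:260,220:420],None,fx=3,fy=3,interpolation=cv2.INTER_CUBIC),'s13.png')
save(cv2.resize(t['color'][165:285,90:260],None,fx=4.5,fy=4.5,interpolation=cv2.INTER_CUBIC),'t13.png')
for n in ('ball_center','lens'): print(n,[[(x['pixel'],round(x['conf'],2)) for x in look_for(c,n)] for c in('scene','top','wrist')])
B=[.5338,.2908,.1594]; print(proj(s,B),proj(t,B),proj(s,[.5675,.437,.159]))
E
```

```text
t 22.05 at [0.5135 0.203  0.3552] yaw 76.99 F [ 0.5  0.3 -5.2] w 0.171
shift [ 0.005 -0.001  0.007] turn [ 0.     0.    -0.001]
ball_center [[([155.5, 306.0], 0.64), ([217.8, 277.9], 0.25)], [], [([205.9, 386.7], 0.85)]]
lens [[([129.5, 347.1], 0.75)], [([205.8, 123.5], 0.72)], [([206.2, 195.9], 0.31)]]
[154.05039791 304.31479994] [221.59725256 195.90785864] [133.57940899 335.84426644]
```

View pics/w13.png

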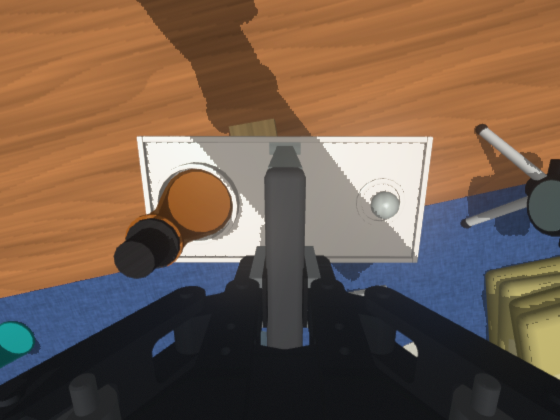

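View pics/s13.png

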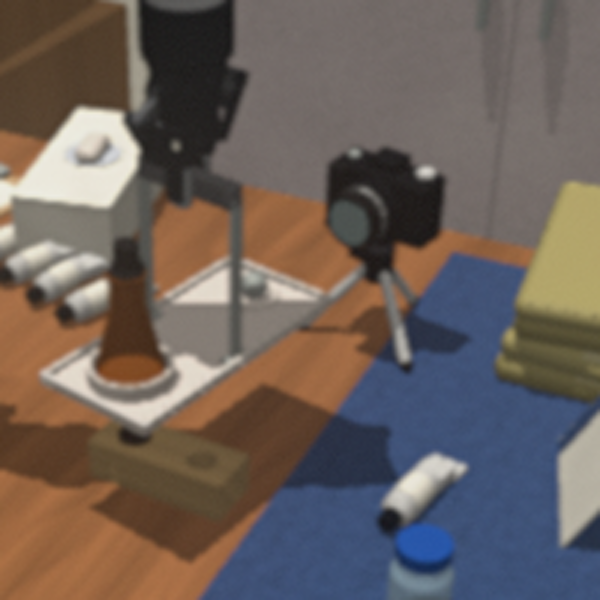

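View pics/t13.png

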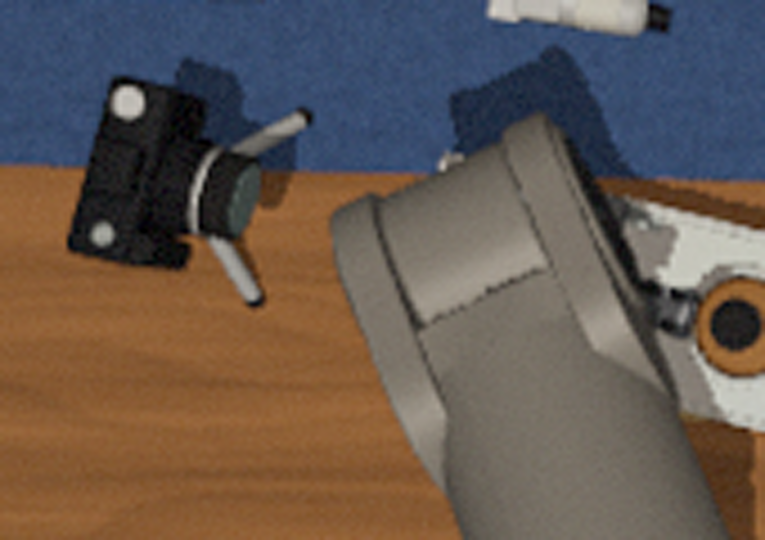

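The wrist view shows the ball in its pocket at (205,385) and the lens at about (207,548), nearly on the same row. The scene view shows the tray level and facing the camera. Now some numeric checks.

```bash
python3 - <<'E'
from h import *
o=get_obs(); w=read_camera('wrist'); s=read_camera('scene')
b,r=tri([ray(s,(155.5,306)),ray(w,(205.9,386.7),o)]); print('ball',b,r)
for y,x in ((129,481),(222,467)): print('foot',onz(w,(y,x),.003,o))
print('lens',proj(w,[.5675,.437,.159],o), onz(w,(207,548),.159,o), onz(w,(205.5,385.5),.1595,o))
c=w['color']; save(cv2.resize(c[110:260,440:560],None,fx=4,fy=4,interpolation=cv2.INTER_CUBIC),'w14.png')
save(cv2.resize(c[130:270,330:440],None,fx=4.2,fy=4.2,interpolation=cv2.INTER_CUBIC),'w14b.png')
E
```

```text
ball [0.53789914 0.29483163 0.15406288] [0.0008, 0.0008]
foot [0.51083304 0.47619633 0.003     ]
foot [0.63899106 0.44850744 0.003     ]
lens [203.17983192 548.6669484 ] [0.57102771 0.43640346 0.159     ] [0.53613619 0.29283718 0.1595    ]
```

View pics/w14.png

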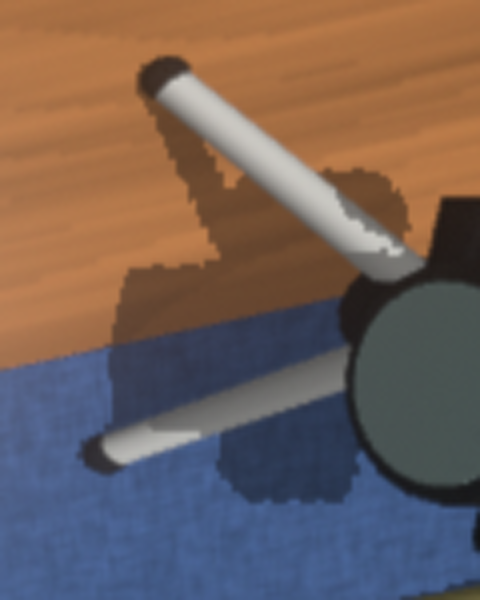

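View pics/w14b.png

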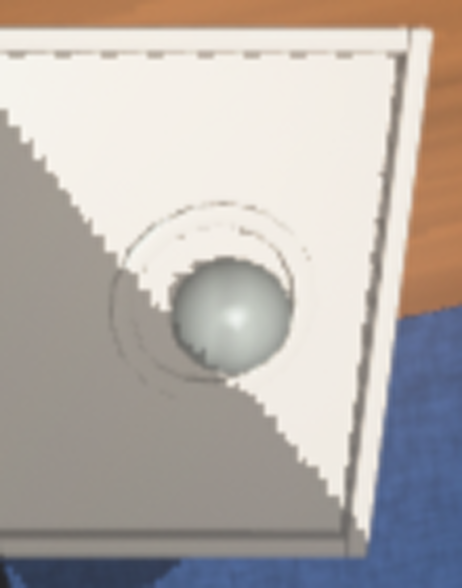

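Request:
apply_moves(moves=[[[0, 0, 0], [0, 0, 0], -1], [[0, 0, 0], [0, 0, 0], -1], [[0, 0, 0], [0, 0, 0], -1], [[0, 0, 0], [0, 0, 0], -1], [[0, 0, 0], [0, 0, 0], -1], [[0, 0, 0], [0, 0, 0], -1]])

```text
t: 23.35
eef_pos: [0.5134, 0.2033, 0.3552]
tool_rot: [-0.0, 0.783, 0.623, 0.0]
contact_force: [0.1, -0.3, -4.7]
gripper_width: 0.17
```

```bash
python3 - <<'E'
from h import *
o=get_obs(); mv([.5135,.2031,.355],77); print(np.abs(o['joint_vel']).max())
w=read_camera('wrist'); a=cv2.imread('pics/w13.png')[...,::-1]; d=np.abs(w['color'].astype(int)-a).max(2); print('changed px',(d>40).sum())
s=read_camera('scene'); save(s['color'],'s15.png')
print(hand_in())
E
```

```text
t 23.35 at [0.5134 0.2033 0.3552] yaw 77.02 F [ 0.1 -0.3 -4.7] w 0.17
shift [-0.007  0.005  0.007] turn [ 0.    -0.     0.002]
0.002149418679904294
changed px 278
the job is handed in; nothing more can be done
None
```

View pics/s15.png

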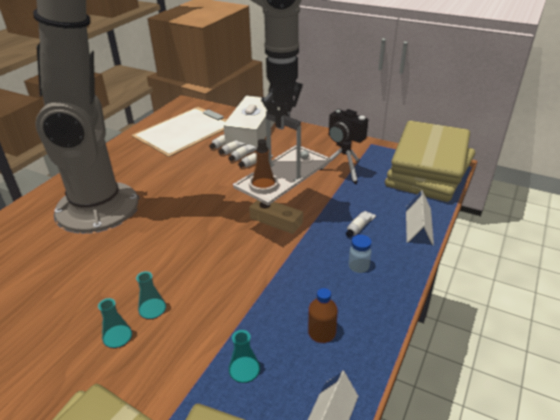

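I closed the amber flask with the plain stopper while the tray stood on the table. Then I lifted the tray by its handle, carried it level to the recording camera, and handed in at 23.4 s of the 66 s allowed, still holding it there.

What the last checks showed:
- **Stopper:** the flange sits on the rim, concentric and upright, at about 112 mm measured against 110–114 mm expected. I judged it seated from the pictures only and did not push it home.
- **Tray and ball:** the tray looks level, and the ball is in its pocket, a few millimetres off the middle. Joint speeds were about 0.002 rad/s at hand-in.
- **In front of the lens:** the ball is about 151 mm from the lens. It is within about 1 mm of the line of view sideways.
- **Height:** the ball should be at about 159.5 mm, worked out from the tool height. Its place in the scene picture agrees.
- **Rest of the scene:** the final scene picture shows the camera, vent stopper, bottle, jar, tube and turquoise flasks standing as before.

Two checks disagreed slightly:
- **Ball height:** the network-based two-view measurement gave 154 mm, about 5 mm low. I put this down to the network's pixel error.
- **Camera heading:** my estimates of the camera's heading ranged from 76° to 78.3°, and I used 77°.

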